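# Close and collect gift boxes from the labeller's catch tray

### The job

Two candle gift boxes, one cream and one sage green, are finished and waiting in the labelling machine's catch tray. First, while it still stands in the tray, press shut the lid that is open on the cream box; then move both boxes into the grey tote, setting each down gently (not dropped) so that it stands upright on the tote's floor with its lid shut. Leave the unboxed amber jar in the tray and the kraft carton in the tote standing where they are.

Things in the scene. Friction and masses are not known exactly. Their poses are not given: they have to be found in the camera images.
- labeller: fixed bench labelling machine: an aluminium catch tray, 210 mm (x) by 360 mm (y), 5 mm floor, 5 mm walls 22 mm high, with a steel chute and a white machine housing 300 x 270 x 235 mm (paper reel on top, to 370 mm) beyond the tray's -y end, housing face 305 mm from the tray centre. Origin: on the table under the tray's centre; tray floor at z = +5 mm
- cream_box: cream gift box, rigid, square 60 x 60 mm, 68 mm high, with a 13 mm thick, 57 x 57 mm hinged lid on top (82 mm high in all when shut), about 0.4 kg, standing upright on the tray floor. Origin: centre of its underside; z up through the lid; the lid's hinge runs along the box's y, at the top of its +x face (x = +28.5 mm, z = 68 mm). The sides below the lid are plain and may be gripped
- sage_box: sage-green gift box, rigid, square 60 x 60 mm, 68 mm high, with a 13 mm thick, 57 x 57 mm hinged lid on top (82 mm high in all when shut), about 0.4 kg, standing upright on the tray floor. Origin: centre of its underside; z up through the lid; the lid's hinge runs along the box's y, at the top of its +x face (x = +28.5 mm, z = 68 mm). The sides below the lid are plain and may be gripped
- cream_lid (a joint): lid hinge of the cream gift box: 0 = shut flat on the box, grows as it opens (1.57 = lid standing upright over the box's +x face, limit 1.9). Stiff enough to stay where it is left; there is no catch. It starts open.
- sage_lid (a joint): lid hinge of the sage-green gift box: 0 = shut flat on the box, grows as it opens (1.57 = lid standing upright over the box's +x face, limit 1.9). Stiff enough to stay where it is left; there is no catch. It starts shut.
- cream_lid_edge (a point): middle of the cream lid's free edge (57 mm from the hinge line, mid-thickness)
- amber_jar: unboxed amber glass candle jar with brass cap, 68 mm diameter, 85 mm high, standing in the catch tray among the boxes; stays there. Origin: centre of its underside
- tote: fixed grey plastic tote, open on top, outside 240 mm (x) by 330 mm (y), 75 mm high, 5 mm walls and floor. Origin: under its centre; inner floor at z = +5 mm
- kraft_carton: brown kraft carton with a white paper band, 100 x 65 x 70 mm high, already in the tote near its +y end; stays there. Origin: centre of its underside

How it is judged:
By the outcome, as a careful person would: the job done as asked, in the order asked, and still so for the second after the job is handed in, with the robot touching nothing.
It also fails if it takes over 67 s, if anything falls off the work surface, if the arm or the gripper's body presses on something with over 40 N, if the wrist force passes 120 N, or if a joint passes its speed limit or range.

### The arm

A 7-joint arm with a two-finger parallel gripper is mounted at the origin on the work surface. World frame = base frame: x ahead of the robot, y to its left, z up, the work surface at z = 0. Lengths are in m, angles in rad, forces in N, time in s.
With the tool pointing down it reaches from about 0.4 to 0.85 m from the base axis. Payload 10.4 kg.
Tool frame: the origin (TCP) lies between the finger pads; the fingertips stand r.nose_length ahead of it and the grasp point (between the pads) lies 6 mm ahead of it (r.nose_length is the distance from the TCP to the fingertips, in m); z points along the fingers, x is the direction in which the jaws open and shut, and the axes are right-handed (so a half turn about z gives the same grasp; the last joint's range is limited). The gripper opens to 87 mm and grips with 3 to 60 N. Pads are 19 mm wide; open, the fingers measure 117 mm over their backs; the gripper's body (75 mm by 190 mm) begins 51 mm behind the grasp point.
Start: joints at [1.12, 0.332, -0.065, 1.46, 0.022, 1.35, -0.088], TCP at [0.259, -0.569, 0.22] pointing down, gripper open.
Joint ranges: [-2.6, 2.6], [-0.5, 2.12], [-1.47, 1.34], [0.16, 2.42], [-1.27, 4.41], [0.06, 2.06], [-2.6, 2.6]. Speed limits (rad/s): [2.22, 2.22, 2.79, 2.79, 3.14, 3.14, 3.14].

### API

Orientations are given as a unit quaternion [x, y, z, w].
In Python, from bench import r gives the robot as it stands. The module is installed in compiled form; this text tells all that it offers.
- The arm moves only by the shell command python3 -m creep 'ROWS' [OPENING] [FORCE]. ROWS is JSON, a list of rows, each an object of numbers: "x", "y", "z": the shift along the world's x, y, z in m; "spin": the turn about the world's z in degrees. In form: [{"x": .., "y": .., "z": .., "spin": ..}, ...]. A call has 1 to 12 rows; each row is the pose to reach, as a shift and turn from the pose commanded when the call began; what a row does not reach only later rows make up. A row lasts 1/8 s, in which the tool goes at most 62.5 mm and 10.7 degrees, less where a joint would pass 70% of its speed; a pose out of reach is approached as far as the arm can. A call with a gripper value outside its range is refused whole. OPENING is the finger opening in m, from 0 to 0.087, set as the call begins (- or left out, the last holds). The fingers move at their own pace and stop on an object; FORCE is the grip in N (left out, the last holds). Time passes only in rows, so rows that repeat a pose let the fingers close. It gives the time, the measured TCP pose, the force and the opening at its end, in the units of the state.
- r.read_state(): the state, without advancing time (a new reading comes with each control period).
- r.camera(name): name is "scene" or "top" or "wrist"; returns a dict with "pixels" (420x560x3 uint8, blue, green, red), "z_map" (420x560 float32, m along the optical axis (not along the pixel's ray), 0 where there is no reading), "K" (3x3 intrinsics, pixels), "R" (3x3) and "t" (3): a world point X has camera coordinates R X + t. Camera axes: x right, y down, z forward; pixel columns grow to the right and rows downward; lengths in m; the calibration is good to about 2 mm. A picture is of the moment at which its call begins.
- r.close_job(): hands the job in, once; it reports no verdict.
The state is a dict: "time": time; "joint_positions": joint angles; "joint_vel": joint speeds; "joint_torque": joint torques, N m; "ee_pos": TCP position; "eef_rot": TCP orientation; "ft_force": force on the tool from outside, world axes, zero at the start; "torque": the same for the moment, N m; "width": finger opening in m.
Only numpy, scipy, OpenCV 4.12 (cv2) and the standard library are available. Lean on these libraries where they do the work, as an engineer would, in place of code of your own. Each camera call takes 0.05 s, during which the arm holds its last target. There are 200 camera calls.

## Working session

There is one attempt and no reset: what is moved stays moved. The work goes in short steps, Python scripts to look and compute and a shell command to move; the robot and the scene stay as the last step left them, time stands still between calls to the robot, and variables do not carry over. Pictures are saved under pics/ and viewed, about 8 in all and at most 12, crops included, and the job is handed in when it is done.

```bash
mkdir -p pics
cat > h.py <<'E'
import numpy as np, cv2
from bench import r
def snap(n,f):
    c=r.camera(n); cv2.imwrite('pics/'+f,c['pixels']); np.savez('pics/'+f+'.npz',**c); return c
def cloud(c):
    z=c['z_map'];v,u=np.indices(z.shape);K=c['K']
    P=np.stack([(u-K[0,2])*z/K[0,0],(v-K[1,2])*z/K[1,1],z],-1)
    return (P-c['t'])@c['R']   # R^T (P-t)
E
python3 - <<'E'
from h import *
c=snap('top','t1.png');d=snap('scene','s1.png')
print(r.read_state(),r.nose_length)
cv2.imwrite('pics/both.png',cv2.resize(np.vstack([c['pixels'],d['pixels']]),(400,600)))
E
```

```text
{'time': 0.1, 'joint_positions': array([ 1.12039541,  0.33279984, -0.06471927,  1.46085273,  0.02162033,
        1.34988183, -0.08852572]), 'joint_vel': array([ 0.00038155, -0.00103016, -0.00043187,  0.00049474, -0.00129155,
       -0.00011617,  0.00018987]), 'joint_torque': array([ 1.56967431e-03, -6.24545360e+01,  2.44027690e-02, -3.90710557e+01,
       -6.16540667e-02,  3.66994506e-02,  1.03160853e-04]), 'ee_pos': array([ 0.2591539 , -0.56836353,  0.21924126]), 'eef_rot': array([ 8.41096007e-01, -5.40885495e-01, -5.41649697e-04, -3.07221916e-04]), 'ft_force': array([ 0.09123166,  0.11741834, -0.28173192]), 'torque': array([-0.03350815, -0.00251561, -0.00843895]), 'width': 0.08701872505915707} 0.025
```

View pics/t1.png

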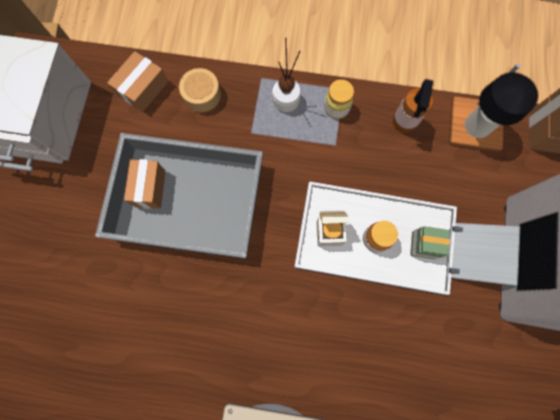

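View pics/s1.png

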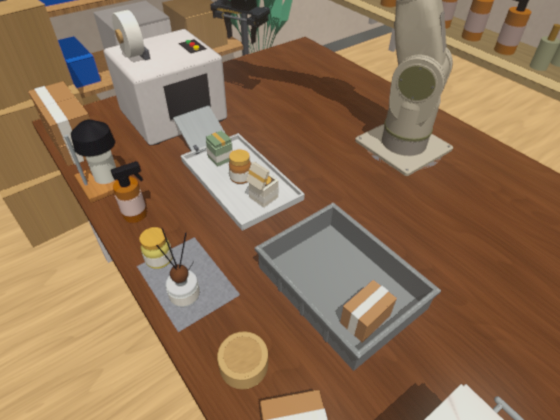

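The top view shows the cream box at (332,228) with its lid open towards +x, the jar at (383,236), the sage box at (434,241), and the tote at (182,195) with the carton at its left end. The scene view agrees.

```bash
cat > m.py <<'E'
from h import *
def rect(name,pts):
    R=cv2.minAreaRect((pts[:,:2]*1000).astype(np.float32)); print(name,len(pts),'c',np.round(R[0],1),'size',np.round(R[1],1),'ang',round(R[2],1),'z med',np.round(np.percentile(pts[:,2],[5,50,95])*1000,1),flush=True)
E
python3 - <<'E'
from m import *
c=np.load('pics/t1.png.npz');W=cloud(c)
for n,u0,u1,v0,v1 in [('cream',312,356,203,248),('jar',360,405,215,258),('sage',410,452,222,262),('carton',122,165,155,212)]:
    P=W[v0:v1,u0:u1].reshape(-1,3); col=c['pixels'][v0:v1,u0:u1].reshape(-1,3)
    hist=np.histogram(P[:,2],bins=np.arange(0,.16,.008));print(n,hist[0])
    for lo,hi in [(.03,.16),(.06,.078),(.08,.1),(.1,.16)]:
        q=P[(P[:,2]>lo)&(P[:,2]<hi)]
        if len(q)>15: rect(f'{n} {lo}-{hi}',q)
P=W.reshape(-1,3)
for n,u0,u1,v0,v1,lo,hi in [('tote',90,270,125,265,.065,.085),('tray',290,465,175,300,.018,.03)]:
    q=W[v0:v1,u0:u1].reshape(-1,3); q=q[(q[:,2]>lo)&(q[:,2]<hi)]; rect(n,q)
print(-c['R'].T@c['t'], W[228,332],W[195,182])
E
```

```text
cream [769 201   9  21  19  33  15  25  39 503  20  25  30  34  30  97 104   0
   0]
cream 0.03-0.16 980 c [532.9 -62.1] size [71.3 60.7] ang 10.1 z med [ 46.6  76.1 129.8]
cream 0.06-0.078 545 c [527.6 -63.2] size [59.6 60.3] ang 10.0 z med [67.3 75.  77.3]
cream 0.08-0.1 65 c [561.3 -55. ] size [17.4 59.1] ang 23.3 z med [82.5 91.2 99.3]
cream 0.1-0.16 275 c [545.1 -59.6] size [28.1 58. ] ang 8.9 z med [105.5 126.8 131.2]
jar [868 191  14  23  28  22  39  64  85   8  34 552   0   0   0   0   0   0
   0]
jar 0.03-0.16 838 c [ 530.  -174.3] size [64.1 63.3] ang 84.5 z med [44.4 90.3 93.6]
jar 0.06-0.078 130 c [ 525.1 -168.2] size [66.  42.4] ang 39.9 z med [60.6 65.4 71. ]
jar 0.08-0.1 586 c [ 531.8 -176.2] size [58.3 57.8] ang 12.8 z med [87.8 91.3 93.9]
sage [346 132 116  55  42  52  45  45  50  75 292 422   0   0   0   0   0   0
   0]
sage 0.03-0.16 1032 c [ 534.3 -290.1] size [60.4 61.2] ang 0.2 z med [40.3 87.4 90.4]
sage 0.06-0.078 140 c [ 520.4 -276.5] size [82.7 42.2] ang 45.7 z med [61.9 71.8 77.3]
sage 0.08-0.1 714 c [ 534.5 -290.8] size [57.4 59.7] ang 0.3 z med [84.8 88.3 90.7]
carton [ 400  202  117  117   94  108   78   80   72 1158   16    0    0    0
    0    0    0    0    0]
carton 0.03-0.16 1633 c [583.3 405.9] size [126.   96.5] ang 5.2 z med [36.3 75.7 78.9]
carton 0.06-0.078 1084 c [576.9 403.3] size [112.7  91.7] ang 5.8 z med [65.9 76.  77.7]
carton 0.08-0.1 16 c [574.8 379.3] size [85.9 55.6] ang 19.7 z med [80.  80.3 81.3]
tote 4079 c [557.6 292.9] size [253.2 343.6] ang 0.9 z med [68.4 76.2 78.9]
tray 1670 c [ 536.5 -186.1] size [380.8 210.9] ang 88.6 z med [19.2 23.6 28.7]
[0.35270861 0.02936524 0.93858535] [ 0.52807569 -0.06268069  0.07502727] [0.56796875 0.30906144 0.00543391]
```

```bash
python3 -m creep '[{"x":0.02,"y":0.055,"z":0.02,"spin":8},{"x":0.04,"y":0.11,"z":0.04,"spin":16},{"x":0.06,"y":0.165,"z":0.06,"spin":24},{"x":0.08,"y":0.22,"z":0.06,"spin":32},{"x":0.1,"y":0.275,"z":0.06,"spin":40},{"x":0.14,"y":0.32,"z":0.06,"spin":48},{"x":0.18,"y":0.365,"z":0.06,"spin":56},{"x":0.22,"y":0.41,"z":0.06,"spin":64},{"x":0.25,"y":0.46,"z":0.06,"spin":72},{"x":0.27,"y":0.51,"z":0.06,"spin":75.5},{"x":0.27,"y":0.51,"z":0.06,"spin":75.5},{"x":0.27,"y":0.51,"z":0.06,"spin":75.5}]' 0.0
python3 - <<'E'
from m import *
c=snap('wrist','w1.png');W=cloud(c)
s=r.read_state();print(s['ee_pos'],s['eef_rot'],s['width'],-c['R'].T@c['t'])
P=W.reshape(-1,3)
q=P[(abs(P[:,0]-.535)<.06)&(abs(P[:,1]+.06)<.055)]
print(np.histogram(q[:,2],bins=np.arange(0,.2,.01))[0])
E
```

```text
time: 1.6
ee_pos: [0.5291, -0.0592, 0.2796]
eef_rot: [0.996, 0.087, -0.0, 0.0]
ft_force: [-0.3, 0.3, 0.0]
width: 0.0006
[ 0.52897079 -0.05991871  0.27967006] [ 9.96267126e-01  8.63231246e-02 -3.18164851e-04  1.76603397e-04] 0.0005109447144400912 [0.51646472 0.01827512 0.44570963]
[3184   31   13   45   57   46   70 1410  138  189  213  236  694  145
    0    0    0    0    0]
```

View pics/w1.png

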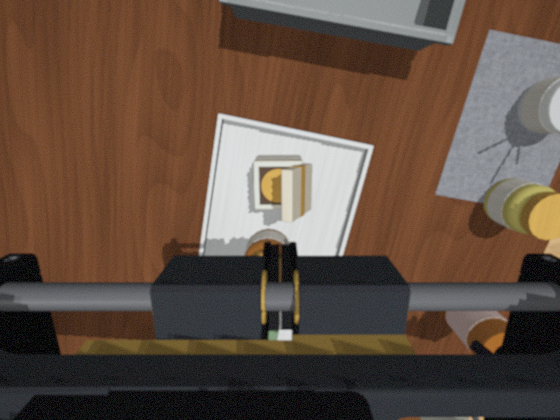

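The wrist view shows the cream box at (272,185), square to the image, so the jaws match its yaw. Its lid stands at (295,190), leaning over the box. Next I'll work out the lid's profile in the box frame.

Run:
```python
from m import *
for f in ['w1','t1']:
    c=np.load(f'pics/{f}.png.npz');P=cloud(c).reshape(-1,3)
    P=P[(abs(P[:,0]-.535)<.06)&(abs(P[:,1]+.06)<.055)]
    b=P[(P[:,2]>.06)&(P[:,2]<.078)]; rect(f+' rim',b)
    th=np.deg2rad(10);u=np.array([np.cos(th),np.sin(th)]);s=(P[:,:2]-[.5277,-.0632])@u*1000
    for lo in range(80,136,6):
        k=(P[:,2]*1000>lo)&(P[:,2]*1000<=lo+6)
        if k.sum()>4: print(lo,k.sum(),np.round(np.percentile(s[k],[3,25,50,75,97])))
    rect('lid',P[P[:,2]>.11])
```

```text
w1 rim 1477 c [527.4 -61.8] size [60.1 60.1] ang 10.1 z med [70.  75.  76.7]
80 70 [28. 38. 39. 40. 40.]
86 107 [35. 36. 36. 37. 38.]
92 119 [24. 32. 33. 34. 35.]
98 106 [19. 30. 30. 31. 32.]
104 138 [18. 26. 27. 28. 29.]
110 154 [16. 23. 24. 25. 26.]
116 142 [12. 20. 21. 21. 23.]
122 381 [ 4.  5.  7. 17. 19.]
128 398 [ 7. 10. 12. 14. 16.]
lid 66150 c [539.1 -53.4] size [123.6  68.9] ang 9.9 z med [359.8 386.8 400.5]
t1 rim 545 c [527.6 -63.2] size [59.6 60.3] ang 10.0 z med [67.3 75.  77.3]
80 14 [39. 40. 40. 40. 41.]
86 22 [36. 36. 37. 37. 39.]
92 16 [20. 33. 33. 35. 36.]
98 23 [25. 31. 32. 32. 32.]
104 26 [26. 28. 28. 28. 29.]
110 29 [16. 24. 24. 25. 25.]
116 19 [20. 20. 21. 21. 22.]
122 87 [ 4.  5.  8. 15. 20.]
128 104 [ 6. 10. 12. 14. 16.]
lid 239 c [541.7 -60.7] size [21.2 57. ] ang 8.9 z med [112.6 127.3 131.3]
```

```bash
python3 -m creep '[{"x":0.056,"y":0.007,"z":0},{"x":0.056,"y":0.007,"z":-0.06},{"x":0.056,"y":0.007,"z":-0.12},{"x":0.056,"y":0.007,"z":-0.132},{"x":0.044,"y":0.0045,"z":-0.133},{"x":0.031,"y":0.002,"z":-0.134},{"x":0.027,"y":0.0015,"z":-0.135},{"x":0.022,"y":0.0007,"z":-0.136},{"x":0.018,"y":0,"z":-0.139},{"x":0.014,"y":-0.001,"z":-0.142},{"x":0.01,"y":-0.0016,"z":-0.145},{"x":0.01,"y":-0.0016,"z":-0.145}]'
python3 - <<'E'
from m import *
c=snap('scene','s2.png');cv2.imwrite('pics/s2c.png',cv2.resize(c['pixels'][110:230,170:330],(640,480)))
E
```

```text
invalid input at $[0]: expected keys x, y, z, spin
```

View pics/s2c.png

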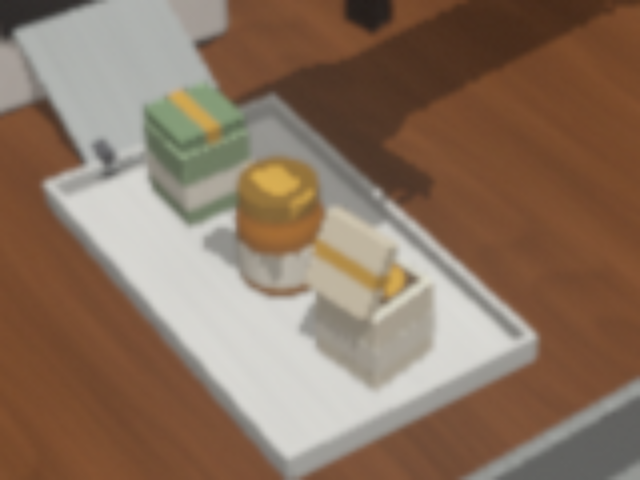

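The call was refused because every key is required, so nothing moved. The picture shows the lid still open at (350,260).

```bash
python3 -m creep '[{"x":0.056,"y":0.007,"z":0,"spin":0},{"x":0.056,"y":0.007,"z":-0.06,"spin":0},{"x":0.056,"y":0.007,"z":-0.12,"spin":0},{"x":0.056,"y":0.007,"z":-0.132,"spin":0},{"x":0.044,"y":0.0045,"z":-0.133,"spin":0},{"x":0.031,"y":0.002,"z":-0.134,"spin":0},{"x":0.027,"y":0.0015,"z":-0.135,"spin":0},{"x":0.022,"y":0.0007,"z":-0.136,"spin":0},{"x":0.018,"y":0,"z":-0.139,"spin":0},{"x":0.014,"y":-0.001,"z":-0.142,"spin":0},{"x":0.01,"y":-0.0016,"z":-0.145,"spin":0},{"x":0.01,"y":-0.0016,"z":-0.145,"spin":0}]'
python3 - <<'E'
from m import *
c=snap('scene','s3.png');cv2.imwrite('pics/s3c.png',cv2.resize(c['pixels'][80:230,170:370],(640,480)))
E
```

```text
time: 3.2
ee_pos: [0.5389, -0.0604, 0.1346]
eef_rot: [0.996, 0.087, -0.0, -0.0]
ft_force: [0.2, 0.6, 1.2]
width: 0.0004
```

View pics/s3c.png

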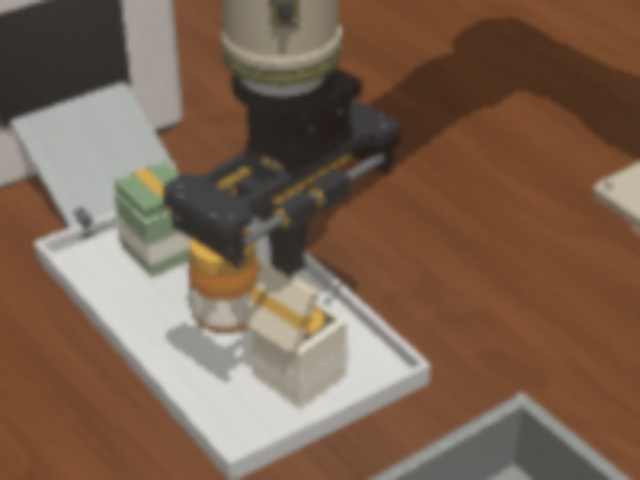

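The lid is partly closed at (285,315) with the finger behind it, and the box is still standing. I'll finish the arc.

```bash
python3 -m creep '[{"x":-0.004,"y":-0.0007,"z":-0.004,"spin":0},{"x":-0.008,"y":-0.001,"z":-0.007,"spin":0},{"x":-0.011,"y":-0.002,"z":-0.011,"spin":0},{"x":-0.013,"y":-0.002,"z":-0.015,"spin":0},{"x":-0.015,"y":-0.0025,"z":-0.019,"spin":0},{"x":-0.016,"y":-0.003,"z":-0.022,"spin":0},{"x":-0.016,"y":-0.003,"z":-0.024,"spin":0},{"x":-0.016,"y":-0.003,"z":-0.025,"spin":0},{"x":-0.016,"y":-0.003,"z":-0.025,"spin":0}]'; python3 -m creep '[{"x":0,"y":0,"z":-0.001,"spin":0},{"x":0,"y":0,"z":-0.001,"spin":0}]'
```

```text
time: 4.38
ee_pos: [0.5233, -0.0632, 0.1099]
eef_rot: [0.996, 0.087, 0.0, -0.0]
ft_force: [-0.8, -0.6, 0.4]
width: 0.0004
time: 4.62
ee_pos: [0.5233, -0.0633, 0.1089]
eef_rot: [0.996, 0.087, 0.0, -0.0]
ft_force: [-0.7, 0.4, 0.2]
width: 0.0004
```

Run:
```python
from m import *
c=snap('scene','s4.png');cv2.imwrite('pics/s4c.png',cv2.resize(c['pixels'][80:230,170:370],(640,480)))
P=cloud(snap('top','t4.png')).reshape(-1,3)
q=P[(abs(P[:,0]-.525)<.05)&(abs(P[:,1]+.06)<.05)&(P[:,2]>.06)];print(np.histogram(q[:,2],bins=np.arange(.06,.15,.005)))
```

```text
(array([ 7, 12, 12, 19, 20,  9,  3,  5,  4,  4,  7,  2,  0,  0,  0,  0,  0]), array([0.06 , 0.065, 0.07 , 0.075, 0.08 , 0.085, 0.09 , 0.095, 0.1  ,
       0.105, 0.11 , 0.115, 0.12 , 0.125, 0.13 , 0.135, 0.14 , 0.145]))
```

View pics/s4c.png

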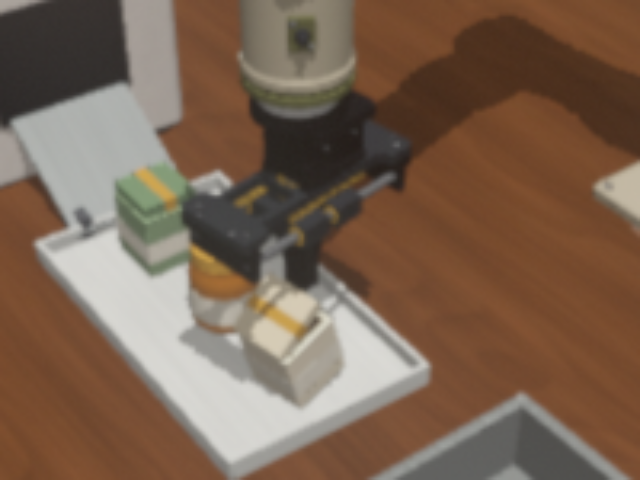

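This looks wrong: the finger appears to be behind the lid and the box looks tilted. I'll check by projecting the fingertip and reading the scene depth.

Run:
```python
from m import *
for f in ['s3','s4']:
    c=np.load(f'pics/{f}.png.npz');K,R,t=c['K'],c['R'],c['t']
    print('cam',-R.T@t)
    tcp={'s3':[.5389,-.0604,.1346],'s4':[.5233,-.0633,.1089]}[f]
    for dz in (.05,0,-.025):
        p=K@(R@(np.array(tcp)+[0,0,dz])+t);uv=p[:2]/p[2];print(dz,uv,'crop',(uv-[170,80])*3.2, p[2], c['z_map'][int(uv[1]),int(uv[0])])
    W=cloud(c); 
    for (x,y) in [(285,300),(270,320),(300,320),(265,295),(300,345),(250,330),(300,400),(260,370),(340,360),(335,330),(310,260),(300,280)]:
        print((x,y),np.round(W[80+int(y/3.2),170+int(x/3.2)]*1000),end=' ')
    print()
```

```text
cam [1.02844423 0.66409155 0.84435763]
0.05 [259.49819064 148.1965755 ] crop [286.39421004 218.22904161] 1.0840466533843354 1.019538
0 [259.90320191 163.38995347] crop [287.6902461  266.84785111] 1.1193125183326005 1.1065937
-0.025 [260.09628554 170.6331904 ] crop [288.30811372 290.02620927] 1.1369454508067331 1.1204348
(285, 300) [549. -51. 112.] (270, 320) [562. -57.  91.] (300, 320) [549. -32. 101.] (265, 295) [557. -73. 105.] (300, 345) [554. -26.  84.] (250, 330) [ 532. -137.    6.] (300, 400) [554. -29.  13.] (260, 370) [562. -76.  21.] (340, 360) [505. -34.  33.] (335, 330) [510. -36.  68.] (310, 260) [ 438. -176.   20.] (300, 280) [532. -56. 121.] 
cam [1.02844423 0.66409155 0.84435763]
0.05 [263.93949558 153.40486927] crop [300.60638585 234.89558166] 1.1105379750735753 1.0505891
0 [264.19844717 168.08666958] crop [301.43503093 281.87734264] 1.1458038400218404 1.1254236
-0.025 [264.32203599 175.09379586] crop [301.83051518 304.30014676] 1.1634367724959729 1.1260818
(285, 300) [542. -61. 102.] (270, 320) [562. -56.  91.] (300, 320) [549. -32. 102.] (265, 295) [556. -75. 103.] (300, 345) [548. -35.  73.] (250, 330) [577. -64.  83.] (300, 400) [556. -25.  18.] (260, 370) [566. -69.  28.] (340, 360) [504. -35.  31.] (335, 330) [514. -31.  73.] (310, 260) [526. -51. 143.] (300, 280) [533. -55. 123.]
```

Run:
```python
from m import *
c=snap('wrist','w5.png')
d=np.load('pics/s4.png.npz')
cv2.imwrite('pics/w5v.png',np.hstack([cv2.resize(c['pixels'],(480,360)),cv2.resize(d['pixels'][150:215,235:290],(305,360),interpolation=cv2.INTER_CUBIC)]))
```

```text
(no output)
```

View pics/w5v.png

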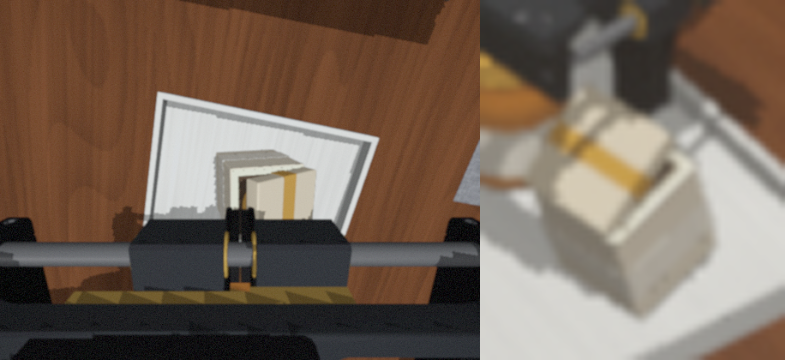

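Run:
```python
from m import *
c=np.load('pics/s4.png.npz');W=cloud(c)*1000
th=np.deg2rad(10);u=np.array([np.cos(th),np.sin(th)]);v=np.array([-u[1],u[0]])
X=W[...,:2]-[527.5,-62.5]
print('each: s,w,z (box frame)')
for row in range(160,208,3):
    print(row,' '.join('%d,%d,%d'%(X[row,k]@u,X[row,k]@v,W[row,k,2]) for k in range(244,282,3)))
```

```text
each: s,w,z (box frame)
160 89,25,205 88,35,210 81,38,207 65,32,195 -105,-138,1 8,-6,140 9,6,148 1,9,145 -7,11,141 -144,-109,-4 -151,-102,-4 -157,-95,-4 -162,-86,-2
163 82,17,186 82,27,192 80,36,196 -88,-134,1 -96,-129,0 7,-7,129 8,5,137 6,14,141 -7,11,131 -130,-95,0 -138,-91,-3 -142,-81,0 -152,-77,-3
166 -5,-84,67 83,28,184 80,36,187 -76,-122,3 6,-20,110 5,-10,115 6,3,124 7,14,131 -8,9,119 -105,-71,15 -128,-80,-3 -131,-71,0 -138,-65,0
169 -3,-82,58 -11,-78,56 -23,-78,49 19,-19,108 13,-13,108 12,-3,113 6,1,113 6,13,120 -101,-81,0 -105,-71,3 -100,-54,16 -123,-64,-3 -130,-57,-3
172 -1,-80,49 -11,-78,44 26,-23,99 24,-14,103 19,-7,105 16,0,108 13,8,110 7,14,111 -89,-69,2 -96,-63,1 -97,-52,7 -95,-37,17 -100,-29,18
175 0,-80,38 36,-25,94 33,-16,97 28,-10,97 23,-3,99 22,6,104 17,13,105 15,22,109 10,28,110 -82,-50,5 -92,-47,1 -96,-37,5 -93,-23,14
178 1,-79,28 43,-18,92 36,-13,90 33,-4,94 30,3,97 27,12,100 22,18,101 21,28,106 11,30,101 -8,21,84 -81,-36,2 -88,-30,1 -91,-20,6
181 50,-23,82 46,-15,85 42,-8,86 38,-1,88 37,9,94 31,15,94 29,24,98 23,29,98 3,21,79 -2,26,79 -8,32,79 -78,-21,1 -82,-12
[... 250 characters left out ...]
-63,2 42,-22,44 44,-8,55 45,5,65 52,24,81 46,30,81 34,28,72 24,30,66 14,32,61 2,31,52 -7,33,47 -23,30,35 -55,12,2
193 27,-53,3 36,-30,24 43,-9,41 43,2,49 48,19,64 47,30,70 38,33,67 26,32,58 14,32,50 1,31,40 -10,30,31 -23,30,23 -44,22,3
196 34,-46,0 30,-37,3 36,-18,20 37,-3,30 41,12,44 43,26,54 37,31,54 26,32,46 13,31,37 2,32,30 -10,31,21 -30,23,1 -35,31,3
199 44,-35,2 39,-28,4 32,-22,2 34,-7,14 37,7,26 40,22,38 38,32,43 26,31,34 14,31,26 1,31,17 -17,24,0 -22,31,1 -24,41,5
202 54,-24,4 46,-20,2 42,-13,4 34,-8,2 34,3,9 38,19,23 40,33,34 25,30,22 13,30,13 -1,27,0 -7,34,1 -10,42,4 -18,47,2
205 62,-16,3 55,-11,3 50,-4,3 45,2,5 37,6,2 32,13,2 34,28,15 26,31,12 13,30,1 8,37,2 2,43,2 -2,50,3 3,67,19
```

The depth shows what went wrong. The lid never moved, because the finger cleared its top and came down on the inner side, and the box is now tilted about 13° toward +x. The readings show almost no force. I'll back the finger straight up slowly so the box settles.

```bash
python3 -m creep '[{"x":0,"y":0,"z":0.003,"spin":0},{"x":0,"y":0,"z":0.006,"spin":0},{"x":0,"y":0,"z":0.009,"spin":0},{"x":0,"y":0,"z":0.012,"spin":0},{"x":0,"y":0,"z":0.015,"spin":0},{"x":0,"y":0,"z":0.018,"spin":0},{"x":0,"y":0,"z":0.021,"spin":0},{"x":0,"y":0,"z":0.025,"spin":0},{"x":0,"y":0,"z":0.03,"spin":0},{"x":0,"y":0,"z":0.04,"spin":0},{"x":0,"y":0,"z":0.05,"spin":0},{"x":0,"y":0,"z":0.05,"spin":0}]'
cat >> m.py <<'E'
def prof(f,cen=(527.5,-62.5),a=10,rows=range(160,208,6),cols=range(244,282,4)):
    W=cloud(np.load(f'pics/{f}.png.npz'))*1000
    th=np.deg2rad(a);u=np.array([np.cos(th),np.sin(th)]);v=np.array([-u[1],u[0]]);X=W[...,:2]-cen
    for row in rows: print(row,' '.join('%d,%d,%d'%(X[row,k]@u,X[row,k]@v,W[row,k,2]) for k in cols))
E
python3 - <<'E'
from m import *
snap('scene','s6.png');prof('s6');print('s3');prof('s3')
E
```

```text
time: 6.28
ee_pos: [0.5239, -0.0633, 0.1601]
eef_rot: [0.996, 0.087, 0.001, 0.0]
ft_force: [-0.3, 1.3, -0.2]
width: 0.0005
160 -9,-87,85 -21,-82,81 -98,-148,0 -106,-139,0 -110,-125,6 -111,-108,15 -136,-115,-3 -147,-107,-5 -156,-98,-5 -164,-88,-4
166 -5,-83,67 -18,-80,61 17,-24,114 12,-13,118 9,-1,123 -101,-98,2 -105,-85,7 -104,-66,19 -131,-75,-1 -137,-64,0
172 0,-79,50 -13,-76,44 26,-15,104 20,-6,106 16,4,110 14,17,117 14,32,125 -97,-59,3 -100,-46,9 -99,-28,20
178 -1,-82,25 37,-21,86 34,-8,92 30,2,96 25,13,99 22,25,105 12,30,101 -21,12,70 -87,-33,0 -94,-24,2
184 -2,-84,0 -6,-72,4 32,-11,67 38,10,85 34,21,89 27,30,90 5,23,71 -2,30,71 -17,31,62 -74,-5,2
190 17,-63,1 11,-52,4 30,-15,41 31,2,53 33,20,66 29,31,70 12,30,59 -1,31,49 -16,32,40 -52,15,5
196 37,-43,4 29,-34,5 33,-12,21 31,1,30 31,17,40 28,30,47 15,33,40 -1,31,27 -17,31,16 -36,30,2
202 51,-27,0 44,-18,2 36,-11,1 31,1,6 30,16,15 29,31,25 13,30,12 0,32,4 -9,39,3 -19,46,0
s3
160 98,36,216 -22,-84,79 -99,-150,-1 22,-3,150 23,13,160 5,9,147 -137,-116,-4 -143,-104,-1 -153,-96,-2 -164,-89,-4
166 -5,-83,67 -19,-82,60 19,-22,117 18,-7,125 22,11,138 -101,-98,2 -108,-88,4 -99,-62,23 -131,-75,-2 -141,-67,-3
172 -1,-81,48 -14,-78,42 26,-15,104 24,-1,111 21,10,117 17,20,120 9,27,119 -97,-60,3 -98,-44,11 -98,-27,21
178 0,-80,27 38,-20,87 33,-9,91 32,5,100 27,15,102 25,28,109 -15,3,68 -21,12,70 -86,-33,1 -92,-21,4
184 1,-80,5 -8,-74,1 41,-1,80 37,9,83 34,21,89 26,29,89 5,23,72 -3,29,69 -15,33,64 -76,-6,0
190 18,-62,3 8,-56,0 30,-14,42 33,4,56 32,19,65 28,30,69 13,31,60 -1,31,50 -17,32,39 -54,13,3
196 34,-45,1 28,-35,3 31,-14,19 31,1,30 32,18,42 29,31,48 15,32,39 -3,30,24 -20,29,13 -34,32,5
202 53,-25,4 43,-19,0 35,-11,0 31,0,5 33,18,19 30,31,25 14,31,14 -2,30,2 -11,37,0 -17,48,3
```

The box is upright again in its original place, and the lid is at about 55°. I'll retry, confirming the finger is on the outer side before pushing.

```bash
python3 -m creep '[{"x":0,"y":0,"z":0.03,"spin":0},{"x":0.03,"y":0.005,"z":0.03,"spin":0},{"x":0.062,"y":0.01,"z":0.03,"spin":0},{"x":0.062,"y":0.01,"z":0.03,"spin":0},{"x":0.062,"y":0.01,"z":0.01,"spin":0},{"x":0.062,"y":0.01,"z":-0.015,"spin":0},{"x":0.062,"y":0.01,"z":-0.015,"spin":0},{"x":0.062,"y":0.01,"z":-0.015,"spin":0}]'
python3 - <<'E'
from m import *
snap('scene','s7.png');prof('s7',rows=range(160,194,6))
E
```

```text
time: 7.32
ee_pos: [0.5851, -0.0535, 0.1443]
eef_rot: [0.996, 0.087, 0.0, 0.0]
ft_force: [0.3, 0.3, 0.9]
width: 0.0005
160 73,7,186 62,10,180 49,11,174 -104,-137,3 -112,-127,3 -112,-109,14 -134,-113,-1 -146,-107,-4 -154,-96,-2 -163,-87,-3
166 68,1,160 62,8,160 16,-25,114 12,-14,118 11,0,125 -104,-102,-1 -108,-88,3 -105,-67,17 -133,-77,-4 -141,-67,-3
172 0,-79,50 -13,-76,44 26,-16,104 21,-6,106 16,4,109 13,16,115 10,28,120 -94,-57,5 -97,-43,12 -101,-30,18
178 0,-81,26 37,-20,87 33,-9,91 29,2,96 27,15,102 21,24,104 11,29,100 -20,13,71 -84,-31,4 -94,-23,2
184 -1,-84,0 -9,-74,1 30,-13,64 36,8,82 34,21,89 28,30,91 6,24,72 -2,30,70 -19,30,60 -72,-3,4
190 19,-62,3 8,-56,1 30,-14,42 30,1,52 30,17,62 27,29,68 14,31,60 -2,30,48 -17,32,40 -53,14,4
```

```bash
python3 -m creep '[{"x":-0.01,"y":-0.002,"z":0,"spin":0},{"x":-0.02,"y":-0.0035,"z":0,"spin":0},{"x":-0.026,"y":-0.0045,"z":0,"spin":0},{"x":-0.03,"y":-0.005,"z":-0.001,"spin":0},{"x":-0.034,"y":-0.006,"z":-0.002,"spin":0},{"x":-0.038,"y":-0.0065,"z":-0.003,"spin":0},{"x":-0.042,"y":-0.007,"z":-0.005,"spin":0},{"x":-0.045,"y":-0.008,"z":-0.007,"spin":0},{"x":-0.045,"y":-0.008,"z":-0.007,"spin":0}]'
python3 - <<'E'
from m import *
snap('scene','s8.png');prof('s8',rows=range(160,206,6))
E
```

```text
time: 8.5
ee_pos: [0.54, -0.0614, 0.1367]
eef_rot: [0.996, 0.087, -0.0, 0.0]
ft_force: [0.2, 0.4, 0.1]
width: 0.0003
160 99,37,217 -22,-83,79 -96,-147,1 21,-4,149 22,11,158 6,10,149 -132,-111,1 -144,-105,-2 -156,-99,-5 -161,-86,-1
166 -7,-85,65 -18,-80,61 16,-25,113 12,-14,117 21,10,137 -101,-99,1 -106,-85,6 -100,-62,23 -130,-74,0 -138,-65,0
172 -1,-80,49 -15,-78,42 26,-16,104 22,-4,109 19,7,113 16,19,119 10,28,121 -98,-61,1 -97,-43,12 -98,-27,21
178 0,-79,28 34,-24,83 34,-8,92 30,2,96 23,11,97 24,27,107 13,31,103 -19,15,73 -83,-30,5 -95,-25,0
184 0,-82,2 -9,-74,1 32,-11,67 36,8,82 34,22,89 28,31,91 3,21,68 -3,29,69 -17,31,61 -74,-5,1
190 20,-60,5 8,-56,0 30,-15,41 30,1,51 32,19,64 28,30,69 12,29,58 -2,31,49 -16,33,41 -52,15,5
196 35,-44,2 27,-36,2 32,-14,20 30,0,28 30,16,38 28,29,46 13,30,36 0,33,29 -20,29,12 -37,29,1
202 52,-27,1 44,-18,2 37,-9,3 32,2,7 30,15,15 30,32,26 12,29,12 -2,31,3 -7,41,5 -16,49,5
```

Run:
```python
from m import *
c=np.load('pics/s7.png.npz');K,R,t=c['K'],c['R'],c['t']
for dz in (.03,0,-.019,-.025):
    p=K@(R@(np.array([.5851,-.0535,.1443+dz]))+t);print(dz,p[:2]/p[2],p[2])
prof('s7',rows=range(152,184,2),cols=range(236,260,3))
a=c['pixels'][130:200,215:290];b=np.load('pics/s8.png.npz')['pixels'][130:200,215:290]
cv2.imwrite('pics/v8.png',np.hstack([cv2.resize(x,(395,370),interpolation=cv2.INTER_CUBIC) for x in (a,b)]))
```

```text
0.03 [246.16545878 159.35379907] 1.0674885781151697
0 [246.67445218 168.50974343] 1.0886480970841288
-0.019 [246.9867053  174.12665743] 1.1020491257644696
-0.025 [247.08373987 175.87214787] 1.1062810295582612
152 87,-3,212 91,12,223 92,23,229 92,34,235 84,36,231 75,37,227 67,38,223 -122,-150,17
154 -13,-124,84 103,25,231 98,30,231 92,34,229 84,35,225 73,34,219 -123,-165,0 -118,-146,14
156 114,27,232 109,31,231 99,31,226 92,34,223 84,35,219 51,10,187 -112,-154,5 -120,-149,3
158 118,31,230 -4,-101,87 72,0,187 72,10,193 61,9,185 51,9,181 -108,-150,1 -114,-142,2
160 7,-101,87 0,-96,85 71,-1,179 70,8,184 62,10,180 50,8,173 -98,-140,4 -105,-133,4
162 13,-95,86 7,-89,86 70,-3,171 73,10,181 61,8,172 52,10,168 10,-24,124 -97,-125,5
164 10,-99,76 8,-89,80 68,-6,162 68,5,168 62,9,167 53,11,163 12,-22,120 11,-10,126
166 11,-99,68 6,-91,70 68,-7,154 67,3,160 62,8,160 53,10,156 12,-21,113 11,-12,118
168 12,-98,62 8,-90,64 68,-7,148 69,5,156 62,8,153 53,10,150 18,-16,113 14,-8,116
170 15,-95,59 10,-87,60 2,-83,57 68,3,148 64,10,149 22,-23,104 19,-15,107 18,-5,112
172 12,-99,46 9,-89,51 5,-81,53 -1,-76,51 -13,-76,44 25,-20,101 23,-11,105 20,-3,108
174 18,-93,46 12,-86,46 4,-82,44 0,-75,45 -12,-75,38 29,-17,98 27,-7,103 23,0,104
176 15,-97,35 10,-90,35 5,-82,37 -6,-82,30 32,-25,88 32,-13,95 30,-4,99 26,2,101
178 18,-94,30 10,-91,27 5,-83,29 -4,-81,24 37,-20,87 35,-11,91 31,-3,93 619,628,844
180 19,-94,22 13,-88,23 4,-84,20 -2,-79,18 37,-21,79 36,-10,85 34,0,90 33,9,95
182 15,-100,9 13,-88,15 4,-84,12 -1,-79,11 -13,-79,3 37,-9,79 36,0,84 34,10,89
```

View pics/v8.png

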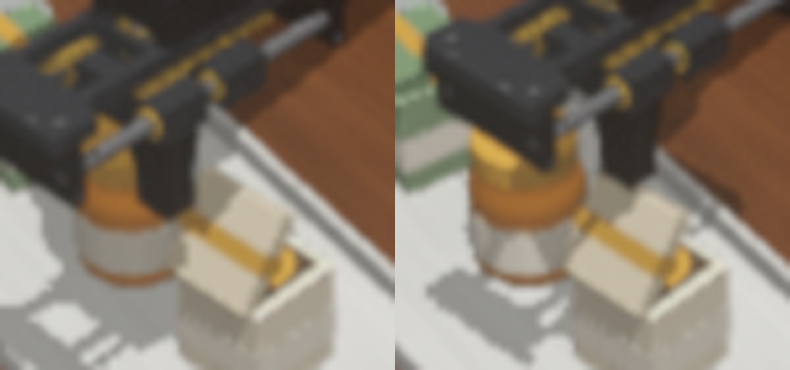

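The picture settles it. The visible fingertip ends at about the TCP's own height (z ≈ 145 mm with TCP at 144 mm), not 25 mm below it, so the finger has been passing over the lid. I'll redo the push with the tip at TCP z.

```bash
python3 -m creep '[{"x":0.0,"y":0,"z":0.02,"spin":0},{"x":0.045,"y":0.008,"z":0.02,"spin":0},{"x":0.045,"y":0.008,"z":0.02,"spin":0},{"x":0.045,"y":0.008,"z":-0.017,"spin":0},{"x":0.045,"y":0.008,"z":-0.017,"spin":0},{"x":0.025,"y":0.004,"z":-0.017,"spin":0},{"x":0.015,"y":0.0025,"z":-0.017,"spin":0},{"x":0.01,"y":0.0015,"z":-0.017,"spin":0},{"x":0.006,"y":0.001,"z":-0.018,"spin":0},{"x":0.002,"y":0,"z":-0.02,"spin":0},{"x":-0.002,"y":0,"z":-0.022,"spin":0},{"x":-0.002,"y":0,"z":-0.022,"spin":0}]'
python3 - <<'E'
from m import *
snap('scene','s9.png');prof('s9',rows=range(160,206,4))
E
```

```text
time: 10.05
ee_pos: [0.538, -0.0613, 0.1147]
eef_rot: [0.996, 0.087, -0.0, -0.0]
ft_force: [-0.5, -0.2, 0.4]
width: 0.0005
160 98,36,216 80,30,202 69,32,197 23,-2,151 20,10,156 7,11,149 -138,-117,-5 -144,-105,-2 -152,-95,-1 -162,-87,-2
164 99,36,204 -21,-84,65 -82,-132,2 18,-8,131 21,10,143 6,10,135 -107,-86,13 -130,-92,-2 -140,-83,-4 -145,-71,0
168 98,34,191 -15,-77,57 -70,-120,0 20,-6,120 21,10,130 5,9,120 -3,15,118 -102,-64,13 -122,-67,0 -133,-59,-2
172 -1,-80,50 -13,-76,44 23,-19,100 17,-9,103 13,1,106 9,12,110 4,23,114 -3,30,113 -97,-43,12 -102,-31,16
176 0,-79,35 -11,-75,31 27,-15,91 24,-2,96 21,8,101 15,18,103 11,29,108 -28,6,69 -93,-39,1 -95,-24,9
180 0,-80,19 38,-20,80 37,-5,88 28,1,87 24,12,91 21,24,97 13,31,96 -14,19,71 -21,28,72 -86,-16,3
184 0,-82,2 -8,-74,2 31,-12,66 36,8,83 30,18,85 27,29,89 5,23,71 -3,29,69 -15,33,64 -74,-4,2
188 10,-70,1 3,-61,1 34,-9,55 32,3,62 29,16,68 27,29,75 15,32,69 -1,32,58 -17,32,47 -60,7,3
192 24,-56,2 16,-48,3 30,-15,34 32,2,46 32,18,56 28,30,62 12,30,51 0,32,43 -17,31,31 -49,18,1
196 35,-44,2 26,-37,1 32,-14,20 32,2,31 32,18,41 29,30,47 14,31,38 0,32,28 -17,32,17 -36,30,3
200 47,-31,3 40,-23,4 32,-14,4 31,0,13 33,19,27 31,32,35 14,31,22 -1,31,11 -17,32,1 -21,44,5
204 57,-21,1 49,-13,1 41,-5,0 35,4,4 30,15,7 30,31,18 13,30,5 4,37,3 -4,45,3 -12,53,2
```

The lid now follows as predicted, at about 44°, with the box upright. I'll finish the arc and press.

```bash
python3 -m creep '[{"x":-0.003,"y":-0.0005,"z":-0.002,"spin":0},{"x":-0.006,"y":-0.001,"z":-0.004,"spin":0},{"x":-0.009,"y":-0.0015,"z":-0.007,"spin":0},{"x":-0.011,"y":-0.002,"z":-0.009,"spin":0},{"x":-0.014,"y":-0.0025,"z":-0.012,"spin":0},{"x":-0.016,"y":-0.003,"z":-0.015,"spin":0},{"x":-0.018,"y":-0.003,"z":-0.019,"spin":0},{"x":-0.02,"y":-0.0035,"z":-0.023,"spin":0},{"x":-0.022,"y":-0.004,"z":-0.026,"spin":0},{"x":-0.022,"y":-0.004,"z":-0.028,"spin":0},{"x":-0.022,"y":-0.004,"z":-0.028,"spin":0}]'
python3 - <<'E'
from m import *
snap('scene','s10.png');prof('s10',rows=range(168,206,4))
E
```

```text
time: 11.48
ee_pos: [0.5163, -0.0653, 0.0869]
eef_rot: [0.996, 0.087, -0.0, -0.0]
ft_force: [-0.6, -0.0, 0.5]
width: 0.0006
168 77,9,163 76,24,171 75,37,178 -77,-110,1 -84,-99,3 1,5,115 -9,9,111 -102,-64,13 -127,-71,-5 -133,-60,-2
172 -2,-81,48 78,25,160 75,37,165 4,-23,86 -3,-16,85 -2,0,96 -9,9,97 -94,-57,6 -99,-45,10 -102,-31,17
176 0,-80,34 -11,-75,31 23,-19,86 15,-12,85 8,-4,85 0,2,84 -4,14,89 -15,18,85 -21,27,86 -95,-24,9
180 1,-79,20 -12,-77,14 30,-13,80 26,-1,84 20,8,86 10,12,82 4,22,85 -3,30,85 -19,30,75 -87,-16,3
184 -2,-84,0 -9,-75,0 31,-12,66 29,0,73 28,15,82 25,28,87 12,30,80 -2,30,71 -17,31,62 -75,-5,1
188 10,-71,0 2,-62,0 30,-14,49 31,2,60 31,18,70 27,30,76 13,31,67 -1,31,57 -18,31,46 -61,7,3
192 22,-58,0 15,-49,1 29,-15,33 30,1,44 30,17,55 31,33,65 14,32,54 0,32,43 -17,31,31 -47,19,3
196 34,-45,1 26,-38,0 28,-18,14 33,3,32 31,17,40 29,31,48 12,30,36 -2,30,25 -17,32,16 -37,29,0
200 48,-31,4 38,-25,1 30,-16,1 31,0,13 32,17,25 30,32,34 14,31,22 -1,31,11 -15,34,4 -24,41,2
204 59,-19,4 51,-11,3 43,-3,3 37,6,6 31,16,8 31,33,20 12,30,4 4,37,3 -3,46,4 -11,53,2
```

```bash
python3 -m creep '[{"x":-0.004,"y":-0.001,"z":-0.001,"spin":0},{"x":-0.004,"y":-0.001,"z":-0.002,"spin":0},{"x":-0.004,"y":-0.001,"z":-0.002,"spin":0}]';python3 -m creep '[{"x":0,"y":0,"z":-0.001,"spin":0},{"x":0,"y":0,"z":-0.001,"spin":0}]'
```

```text
time: 11.9
ee_pos: [0.5122, -0.0664, 0.085]
eef_rot: [0.996, 0.087, 0.0, 0.0]
ft_force: [0.6, -0.3, 0.1]
width: 0.0007
time: 12.15
ee_pos: [0.5123, -0.0664, 0.0846]
eef_rot: [0.996, 0.087, -0.0, 0.0]
ft_force: [-4.0, 0.3, 7.6]
width: 0.0008
```

Contact at 7.6 N on the closed lid, so it is pressed firmly shut. Next I'll rise, open the jaws, straddle the cream box, and check before closing.

```bash
python3 -m creep '[{"x":0,"y":0,"z":0.04,"spin":0},{"x":0.0137,"y":0.0035,"z":0.07,"spin":0},{"x":0.0137,"y":0.0035,"z":0.07,"spin":0},{"x":0.0137,"y":0.0035,"z":0.07,"spin":0},{"x":0.0137,"y":0.0035,"z":0.07,"spin":0},{"x":0.0137,"y":0.0035,"z":0.07,"spin":0},{"x":0.0137,"y":0.0035,"z":0.07,"spin":0}]' 0.087
python3 - <<'E'
from m import *
c=snap('scene','s11.png');w=snap('wrist','w11.png')
P=cloud(w).reshape(-1,3);q=P[(abs(P[:,0]-.527)<.05)&(abs(P[:,1]+.06)<.05)&(P[:,2]>.08)&(P[:,2]<.095)];rect('cream lid',q)
cv2.imwrite('pics/v11.png',np.hstack([cv2.resize(c['pixels'][120:215,215:310],(400,400),interpolation=cv2.INTER_CUBIC),cv2.resize(w['pixels'][100:380,100:380],(400,400))]))
E
```

```text
time: 13.02
ee_pos: [0.5258, -0.0628, 0.1537]
eef_rot: [0.996, 0.087, -0.0, -0.0]
ft_force: [0.3, -0.2, -0.0]
width: 0.0624
cream lid 5030 c [527.6 -61.6] size [57.1 58. ] ang 10.3 z med [87.  88.3 89.4]
```

View pics/v11.png

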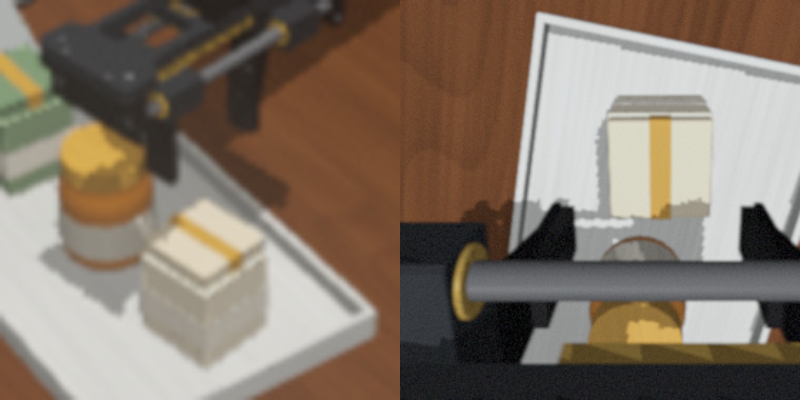

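The cream lid is shut flat (top at 88 mm). The fingers were still opening. A quick check of their true position, then descend.

```bash
python3 - <<'E'
from m import *
prof('s11',rows=range(150,164,2),cols=range(248,258,2));print();prof('s11',rows=range(138,152,2),cols=range(268,280,2))
E
python3 -m creep '[{"x":0,"y":0,"z":0,"spin":0},{"x":0,"y":0,"z":0,"spin":0},{"x":0,"y":0,"z":0,"spin":0},{"x":0,"y":0,"z":0,"spin":0}]'
```

```text
150 86,38,239 78,36,234 45,8,202 41,10,200 33,10,196
152 86,37,233 78,36,229 44,7,194 42,12,196 32,8,188
154 84,35,225 40,-5,179 42,4,185 43,12,190 34,9,183
156 -28,-89,87 40,-5,172 40,1,176 40,9,180 619,628,844
158 -22,-83,86 37,-9,162 42,3,171 41,10,175 36,12,173
160 -20,-81,82 40,-5,159 39,0,161 39,7,166 37,12,168
162 -19,-80,75 -33,-88,63 38,0,154 41,9,161 36,11,160

138 -225,-202,-7 -32,-4,191 -31,3,196 -32,9,198 -37,12,197 -244,-173,-2
140 -211,-188,-1 -34,-7,182 -31,2,189 -29,12,195 -37,11,190 -236,-165,-2
142 -205,-182,-3 -32,-5,177 -32,1,181 -34,7,183 -35,13,185 -229,-158,-3
144 -197,-175,-3 -34,-6,169 -32,2,175 -33,8,178 -37,11,177 -218,-148,0
146 -192,-170,-6 -32,-5,164 -32,2,169 -34,7,171 -36,12,172 -208,-139,0
148 -181,-159,-2 -30,-3,160 -29,4,165 -31,10,166 -36,13,165 -203,-134,-1
150 -176,-154,-5 -178,-146,-2 -30,4,158 -32,9,159 -35,13,160 -194,-126,0
time: 13.62
ee_pos: [0.526, -0.0628, 0.154]
eef_rot: [0.996, 0.087, 0.0, 0.0]
ft_force: [-0.6, 0.0, -0.2]
width: 0.0868
```

```bash
python3 -m creep '[{"x":0.001,"y":0,"z":-0.04,"spin":0},{"x":0.001,"y":0,"z":-0.075,"spin":0},{"x":0.001,"y":0,"z":-0.1,"spin":0},{"x":0.001,"y":0,"z":-0.118,"spin":0},{"x":0.001,"y":0,"z":-0.118,"spin":0}]'; python3 -m creep '[{"x":0.001,"y":0,"z":0,"spin":0},{"x":0.001,"y":0,"z":0,"spin":0},{"x":0.001,"y":0,"z":0,"spin":0},{"x":0.001,"y":0,"z":0,"spin":0},{"x":0.001,"y":0,"z":0,"spin":0},{"x":0.001,"y":0,"z":0,"spin":0}]' 0.05 25
```

```text
time: 14.25
ee_pos: [0.5264, -0.0627, 0.0351]
eef_rot: [0.996, 0.087, -0.001, -0.0]
ft_force: [0.4, 0.1, 0.1]
width: 0.0871
time: 15.0
ee_pos: [0.5282, -0.0629, 0.0364]
eef_rot: [0.996, 0.087, 0.0, 0.0]
ft_force: [-2.0, -0.3, 6.1]
width: 0.0596
```

```bash
python3 -m creep '[{"x":0,"y":0,"z":0.01,"spin":0},{"x":0,"y":0,"z":0.04,"spin":0},{"x":0,"y":0,"z":0.08,"spin":0},{"x":0,"y":0,"z":0.115,"spin":0},{"x":0.005,"y":0.04,"z":0.115,"spin":-2},{"x":0.01,"y":0.085,"z":0.115,"spin":-4},{"x":0.014,"y":0.13,"z":0.115,"spin":-6},{"x":0.018,"y":0.18,"z":0.115,"spin":-8},{"x":0.022,"y":0.23,"z":0.115,"spin":-10},{"x":0.026,"y":0.28,"z":0.115,"spin":-10},{"x":0.027,"y":0.33,"z":0.115,"spin":-10},{"x":0.027,"y":0.353,"z":0.115,"spin":-10}]'
python3 - <<'E'
from m import *
c=snap('scene','s12.png');w=snap('wrist','w12.png')
P=cloud(w).reshape(-1,3)
for k in [(.13,.45)]:
    q=P[(P[:,0]>.5)&(P[:,0]<.65)&(P[:,1]>.34)&(P[:,1]<.45)&(P[:,2]>.068)&(P[:,2]<.085)]; rect('carton',q)
q=P[(abs(P[:,0]-.555)<.05)&(abs(P[:,1]-.29)<.06)&(P[:,2]>.15)&(P[:,2]<.21)];print(np.histogram(q[:,2],bins=np.arange(.15,.211,.005)))
cv2.imwrite('pics/v12.png',np.hstack([cv2.resize(c['pixels'][120:370,220:450],(400,435),interpolation=cv2.INTER_CUBIC),cv2.resize(w['pixels'],(400,435))]))
E
```

```text
time: 16.5
ee_pos: [0.5536, 0.2937, 0.151]
eef_rot: [1.0, 0.002, -0.001, -0.001]
ft_force: [1.0, -0.9, -3.4]
width: 0.0605
carton 12842 c [572.2 392. ] size [100.9  65.3] ang 5.6 z med [75.2 76.5 77.8]
(array([ 272,  312,  361,  374,  435,  506,  616, 1209,  763,  913, 9780,
        231]), array([0.15 , 0.155, 0.16 , 0.165, 0.17 , 0.175, 0.18 , 0.185, 0.19 ,
       0.195, 0.2  , 0.205, 0.21 ]))
```

View pics/v12.png

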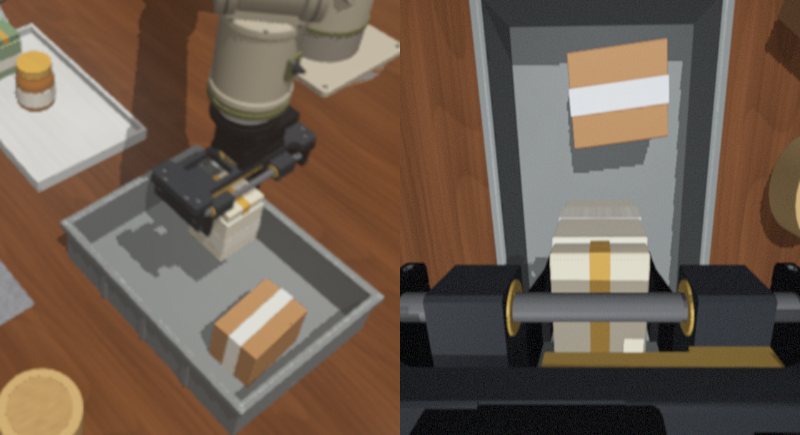

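The cream box is held, lid shut, over the tote with room to the carton at (255,330). I'll lower it gently.

```bash
python3 -m creep '[{"x":0,"y":-0.003,"z":-0.04,"spin":0},{"x":0,"y":-0.003,"z":-0.075,"spin":0},{"x":0,"y":-0.003,"z":-0.095,"spin":0},{"x":0,"y":-0.003,"z":-0.105,"spin":0},{"x":0,"y":-0.003,"z":-0.109,"spin":0},{"x":0,"y":-0.003,"z":-0.111,"spin":0},{"x":0,"y":-0.003,"z":-0.112,"spin":0},{"x":0,"y":-0.003,"z":-0.113,"spin":0},{"x":0,"y":-0.003,"z":-0.113,"spin":0}]';python3 -m creep '[{"x":0,"y":0,"z":-0.001,"spin":0},{"x":0,"y":0,"z":-0.001,"spin":0}]'
```

```text
time: 17.73
ee_pos: [0.5551, 0.2873, 0.0381]
eef_rot: [1.0, 0.0, 0.0, -0.0]
ft_force: [0.2, -0.0, -2.8]
width: 0.0592
time: 17.98
ee_pos: [0.555, 0.2872, 0.0369]
eef_rot: [1.0, 0.0, 0.0, 0.0]
ft_force: [-0.1, -0.5, -2.9]
width: 0.06
```

```bash
python3 -m creep '[{"x":0,"y":0,"z":-0.001,"spin":0},{"x":0,"y":0,"z":-0.001,"spin":0}]';python3 -m creep '[{"x":0,"y":0,"z":-0.001,"spin":0},{"x":0,"y":0,"z":-0.001,"spin":0}]'
```

```text
time: 18.23
ee_pos: [0.5551, 0.2873, 0.0365]
eef_rot: [1.0, 0.0, 0.0, 0.0]
ft_force: [-2.2, -1.8, 3.7]
width: 0.0602
time: 18.48
ee_pos: [0.5551, 0.2873, 0.0364]
eef_rot: [1.0, 0.0, 0.0, 0.0]
ft_force: [-5.8, -3.9, 14.2]
width: 0.0599
```

The box is down. I'll release, rise and travel to above the sage box.

```bash
python3 -m creep '[{"x":0,"y":0,"z":0.001,"spin":0},{"x":0,"y":0,"z":0.001,"spin":0},{"x":0,"y":0,"z":0.001,"spin":0},{"x":0,"y":0,"z":0.001,"spin":0},{"x":0,"y":0,"z":0.001,"spin":0},{"x":0,"y":0,"z":0.001,"spin":0},{"x":0,"y":0,"z":0.001,"spin":0},{"x":0,"y":0,"z":0.02,"spin":0},{"x":0,"y":0,"z":0.06,"spin":0},{"x":0,"y":0,"z":0.11,"spin":0},{"x":0,"y":0,"z":0.16,"spin":0},{"x":0,"y":0,"z":0.16,"spin":0}]' 0.087
python3 -m creep '[{"x":0,"y":-0.05,"z":0,"spin":0},{"x":0,"y":-0.1,"z":0,"spin":0},{"x":0,"y":-0.15,"z":0,"spin":0},{"x":0,"y":-0.2,"z":0,"spin":0},{"x":-0.005,"y":-0.25,"z":0,"spin":0},{"x":-0.01,"y":-0.3,"z":0,"spin":0},{"x":-0.015,"y":-0.35,"z":0,"spin":0},{"x":-0.02,"y":-0.4,"z":0,"spin":0},{"x":-0.02,"y":-0.45,"z":0,"spin":0},{"x":-0.02,"y":-0.5,"z":0,"spin":0},{"x":-0.02,"y":-0.55,"z":0,"spin":0},{"x":-0.02,"y":-0.578,"z":0,"spin":0}]'
python3 -m creep '[{"x":0,"y":0,"z":0,"spin":0},{"x":0,"y":0,"z":0,"spin":0}]'
python3 - <<'E'
from m import *
def box(P,x,y,lo=.08,hi=.095,h=.05): return P[(abs(P[:,0]-x)<h)&(abs(P[:,1]-y)<h)&(P[:,2]>lo)&(P[:,2]<hi)]
for n in ['wrist','top','scene']:
    c=snap(n,n[0]+'13.png');P=cloud(c).reshape(-1,3);print(n)
    for nm,x,y in [('sage',.5345,-.291),('jar',.53,-.175),('cream',.555,.287)]:
        q=box(P,x,y)
        if len(q)>30: rect(nm,q)
    q=P[(abs(P[:,0]-.57)<.07)&(abs(P[:,1]-.4)<.06)&(P[:,2]>.07)&(P[:,2]<.0785)]
    q=P[(abs(P[:,0]-.53)<.1)&(P[:,1]<-.35)&(P[:,1]>-.42)]; print('chute z max',np.percentile(q[:,2],99) if len(q) else None)
E
```

```text
time: 19.98
ee_pos: [0.5566, 0.2889, 0.2009]
eef_rot: [1.0, 0.0, 0.004, -0.002]
ft_force: [0.6, -0.2, -0.9]
width: 0.0867
time: 21.48
ee_pos: [0.5341, -0.2937, 0.195]
eef_rot: [1.0, -0.001, -0.0, 0.0]
ft_force: [0.2, 0.7, -0.4]
width: 0.0873
time: 21.72
ee_pos: [0.5353, -0.2895, 0.1951]
eef_rot: [1.0, 0.001, 0.0, -0.0]
ft_force: [0.2, 0.3, -0.4]
width: 0.0871
wrist
sage 3770 c [ 534.6 -289.7] size [57.  58.7] ang 0.1 z med [87.1 88.4 89.5]
jar 4570 c [ 532.3 -175.8] size [58.9 58.8] ang 56.9 z med [90.  91.3 92.5]
chute z max 0.043928595859549946
top
sage 707 c [ 534.6 -290.5] size [57.3 58.4] ang 0.6 z med [85.  88.4 90.8]
jar 581 c [ 531.6 -175.8] size [58.3 58.2] ang 8.8 z med [87.7 91.2 93.9]
cream 641 c [555.6 286.7] size [58.2 58.5] ang 0.5 z med [85.  88.4 90.5]
chute z max 0.05561459465925323
scene
sage 229 c [ 536.2 -286.5] size [60.6 57.7] ang 89.1 z med [81.2 84.4 86.6]
jar 238 c [ 534.1 -171.3] size [58.5 54.8] ang 56.6 z med [82.3 87.2 89.7]
cream 551 c [557.4 289.3] size [58.1 59. ] ang 0.0 z med [82.4 85.2 87.4]
chute z max 0.05675522667543226
```

```bash
python3 -m creep '[{"x":0,"y":0,"z":-0.05,"spin":0},{"x":0,"y":0,"z":-0.09,"spin":0},{"x":0,"y":0,"z":-0.125,"spin":0},{"x":0,"y":0,"z":-0.145,"spin":0},{"x":0,"y":0,"z":-0.159,"spin":0},{"x":0,"y":0,"z":-0.159,"spin":0}]'; python3 -m creep '[{"x":0,"y":0,"z":0,"spin":0},{"x":0,"y":0,"z":0,"spin":0},{"x":0,"y":0,"z":0,"spin":0},{"x":0,"y":0,"z":0,"spin":0},{"x":0,"y":0,"z":0,"spin":0},{"x":0,"y":0,"z":0,"spin":0}]' 0.05 25
```

```text
time: 22.62
ee_pos: [0.535, -0.2905, 0.0358]
eef_rot: [1.0, 0.0, -0.0, -0.0]
ft_force: [0.7, 0.6, 0.4]
width: 0.0869
time: 23.38
ee_pos: [0.5351, -0.2909, 0.0363]
eef_rot: [1.0, 0.0, 0.0, 0.0]
ft_force: [-2.9, 0.1, 6.2]
width: 0.0597
```

```bash
python3 -m creep '[{"x":0,"y":0,"z":0.01,"spin":0},{"x":0,"y":0,"z":0.05,"spin":0},{"x":0,"y":0,"z":0.095,"spin":0},{"x":0,"y":0,"z":0.135,"spin":0},{"x":0.0,"y":0.03,"z":0.14,"spin":0},{"x":0.005,"y":0.075,"z":0.14,"spin":0},{"x":0.01,"y":0.12,"z":0.14,"spin":0},{"x":0.015,"y":0.17,"z":0.14,"spin":0},{"x":0.02,"y":0.22,"z":0.14,"spin":0},{"x":0.02,"y":0.27,"z":0.14,"spin":0},{"x":0.02,"y":0.32,"z":0.14,"spin":0},{"x":0.02,"y":0.37,"z":0.14,"spin":0}]'
python3 -m creep '[{"x":0,"y":0.045,"z":0,"spin":0},{"x":0,"y":0.085,"z":0,"spin":0},{"x":0,"y":0.108,"z":0,"spin":0},{"x":0,"y":0.11,"z":0,"spin":0},{"x":0,"y":0.11,"z":0,"spin":0}]'
python3 - <<'E'
from m import *
P=cloud(snap('wrist','w14.png')).reshape(-1,3)
q=P[(abs(P[:,0]-.555)<.05)&(abs(P[:,1]-.287)<.045)&(P[:,2]>.08)&(P[:,2]<.095)];rect('cream',q)
c=np.load('pics/t13.png.npz');P=cloud(c).reshape(-1,3);q=P[(abs(P[:,0]-.557)<.05)&(P[:,1]>.09)&(P[:,1]<.2)]
print('tote -y wall y',np.percentile(q[q[:,2]>.066][:,1],[2,50,98]))
E
```

```text
time: 24.88
ee_pos: [0.5545, 0.0808, 0.176]
eef_rot: [1.0, 0.0, -0.0, 0.0]
ft_force: [1.3, 0.6, -4.2]
width: 0.0596
time: 25.5
ee_pos: [0.555, 0.1883, 0.1758]
eef_rot: [1.0, -0.0, -0.0, 0.0]
ft_force: [-0.3, -0.6, -4.0]
width: 0.0603
cream 5856 c [555.5 288.4] size [57.  58.1] ang 0.1 z med [87.1 88.3 89.5]
tote -y wall y [0.12126123 0.12643457 0.1322395 ]
```

Clear on both sides (wall inner face at 0.132, cream face at 0.258). Lowering.

```bash
python3 -m creep '[{"x":0,"y":0.003,"z":-0.04,"spin":0},{"x":0,"y":0.003,"z":-0.08,"spin":0},{"x":0,"y":0.003,"z":-0.11,"spin":0},{"x":0,"y":0.003,"z":-0.125,"spin":0},{"x":0,"y":0.003,"z":-0.133,"spin":0},{"x":0,"y":0.003,"z":-0.136,"spin":0},{"x":0,"y":0.003,"z":-0.137,"spin":0},{"x":0,"y":0.003,"z":-0.138,"spin":0},{"x":0,"y":0.003,"z":-0.139,"spin":0},{"x":0,"y":0.003,"z":-0.139,"spin":0}]';python3 -m creep '[{"x":0,"y":0,"z":-0.001,"spin":0},{"x":0,"y":0,"z":-0.001,"spin":0}]'
```

```text
time: 26.8
ee_pos: [0.555, 0.1922, 0.0371]
eef_rot: [1.0, 0.0, 0.0, 0.0]
ft_force: [0.8, -0.4, -4.1]
width: 0.06
time: 27.05
ee_pos: [0.5551, 0.1923, 0.0364]
eef_rot: [1.0, 0.0, 0.0, 0.0]
ft_force: [-1.9, -0.7, 2.8]
width: 0.0597
```

Contact at 2.8 N upward. I'll release, rise and move clear.

```bash
python3 -m creep '[{"x":0,"y":0,"z":0,"spin":0},{"x":0,"y":0,"z":0,"spin":0},{"x":0,"y":0,"z":0,"spin":0},{"x":0,"y":0,"z":0,"spin":0},{"x":0,"y":0,"z":0,"spin":0},{"x":0,"y":0,"z":0,"spin":0},{"x":0,"y":0,"z":0,"spin":0},{"x":0,"y":0,"z":0.02,"spin":0},{"x":0,"y":0,"z":0.06,"spin":0},{"x":0,"y":0,"z":0.11,"spin":0},{"x":0,"y":0,"z":0.16,"spin":0},{"x":0,"y":0,"z":0.2,"spin":0}]' 0.087
python3 -m creep '[{"x":0,"y":-0.05,"z":0,"spin":0},{"x":-0.02,"y":-0.1,"z":0,"spin":0},{"x":-0.04,"y":-0.15,"z":0,"spin":0},{"x":-0.06,"y":-0.2,"z":0,"spin":0},{"x":-0.06,"y":-0.2,"z":0,"spin":0},{"x":-0.06,"y":-0.2,"z":0,"spin":0}]'
python3 - <<'E'
from m import *
c=snap('top','t15.png');P=cloud(c).reshape(-1,3);d=snap('scene','s15.png')
for nm,x,y,lo,hi in [('sage',.555,.192,.08,.095),('cream',.555,.287,.08,.095),('jar',.53,-.175,.08,.095),('carton',.572,.392,.07,.0785)]:
    q=P[(abs(P[:,0]-x)<.055)&(abs(P[:,1]-y)<.045)&(P[:,2]>lo)&(P[:,2]<hi)];rect(nm,q)
cv2.imwrite('pics/v15.png',np.hstack([cv2.resize(c['pixels'][110:290,90:290],(400,360)),cv2.resize(d['pixels'][120:370,190:450],(374,360))]))
E
```

```text
time: 28.55
ee_pos: [0.5551, 0.1927, 0.2399]
eef_rot: [1.0, 0.0, 0.001, -0.0]
ft_force: [0.7, 0.2, -0.0]
width: 0.0871
time: 29.3
ee_pos: [0.4952, -0.0071, 0.2372]
eef_rot: [1.0, 0.0, 0.001, 0.0]
ft_force: [1.1, 0.8, 0.1]
width: 0.087
sage 637 c [555.7 191.9] size [57.2 58. ] ang 0.2 z med [85.5 88.4 91. ]
cream 638 c [555.8 286.5] size [57.4 58.4] ang 1.0 z med [85.  88.4 91. ]Traceback (most recent call last):
  File "<stdin>", line 4, in <module>
  File "m.py", line 3, in rect
    R=cv2.minAreaRect((pts[:,:2]*1000).astype(np.float32)); print(name,len(pts),'c',np.round(R[0],1),'size',np.round(R[1],1),'ang',round(R[2],1),'z med',np.round(np.percentile(pts[:,2],[5,50,95])*1000,1),flush=True)
                                                                                                                                                                  ~~~~~~~~~~~~~^^^^^^^^^^^^^^^^^^^^
    return _quantile_unchecked(
        a, q, axis, out, overwrite_input, method, keepdims, weights)
    return _ureduce(a,
                    func=_quantile_ureduce_func,
    ...<5 lines>...
                    overwrite_input=overwrite_input,
                    method=method)
    r = func(a, **kwargs)
    result = _quantile(arr,
                       quantiles=q,
    ...<2 lines>...
                       out=out,
                       weights=wgt)
    slices_having_nans = np.isnan(arr[-1, ...])
                                  ~~~^^^^^^^^^
IndexError: index -1 is out of bounds for axis 0 with size 0
```

The arm hides the jar from the top camera. I'll check the jar from the scene camera.

Run:
```python
from m import *
c=np.load('pics/t15.png.npz');d=np.load('pics/s15.png.npz');d13=np.load('pics/s13.png.npz')
for n,C,nm,x,y,lo,hi in [('scene',d,'jar',.53,-.175,.08,.095),('s13',d13,'jar',.53,-.175,.08,.095),('top',c,'carton',.572,.392,.07,.0785)]:
    P=cloud(C).reshape(-1,3);q=P[(abs(P[:,0]-x)<.055)&(abs(P[:,1]-y)<.045)&(P[:,2]>lo)&(P[:,2]<hi)]
    rect(n+nm,q) if len(q) else print(n,nm,'hidden')
cv2.imwrite('pics/v15.png',np.hstack([cv2.resize(c['pixels'][110:290,90:290],(400,360)),cv2.resize(d['pixels'][120:370,190:450],(374,360))]))
```

```text
scenejar 238 c [ 534.7 -170.4] size [59.4 55. ] ang 57.7 z med [82.1 87.4 89.8]
s13jar 238 c [ 534.1 -171.3] size [58.5 54.8] ang 56.6 z med [82.3 87.2 89.7]
topcarton 1063 c [572.6 390.2] size [101.   66.7] ang 5.5 z med [73.5 76.3 78.2]
```

View pics/v15.png

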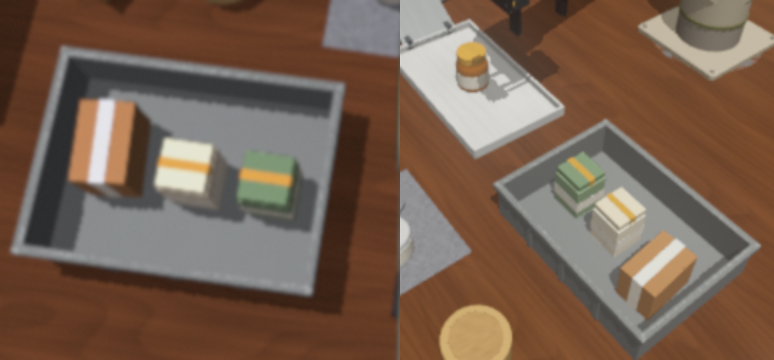

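The picture shows both boxes upright with lids shut in the tote, cream at (187,168) and sage at (268,182). The carton is undisturbed at (105,145) and the jar still stands in the tray at (472,65).

```bash
python3 -c "
from bench import r
print(r.close_job())"
```

```text
the job is handed in; nothing more can be done
None
```

I pressed the cream lid shut while the box stood in the tray, then moved the cream and sage boxes into the tote. I handed the job in at about 29 s.

- **Pressing the lid:** My first two passes failed because the closed fingertips sat about 25 mm higher than `r.nose_length` implied. The first came down on the inner side of the lid and tilted the cream box about 13°. I backed off and it settled upright in its original place. The second passed over the lid without moving it. The third pass, corrected from the images, shut the lid, with 7.6 N at contact.
- **Moving the boxes:** Both were lowered in 1 mm steps until contact and then released. The cream box took about 14 N pressing on the tote floor before release, more than the sage box's 3 N.
- **Last checks:** Both lid tops read about 88 mm, flat and level, so the boxes stand on the tote floor with lids shut. The carton is within about 2 mm of its earlier reading. At the end the arm hid the jar from the top camera. The scene camera shows it within 1 mm of where it stood just before I gripped the sage box, and an earlier top view showed it unmoved up to then. The gripper was clear of everything.

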